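Set the stock tags to match the parts bins

ROBOT

A 7-joint arm with a two-finger parallel gripper is mounted at the origin on the work surface. World frame = base frame: x ahead of the robot, y to its left, z up, the work surface at z = 0. Lengths are in m, angles in rad, forces in N, time in s.
With the tool pointing down it reaches from about 0.35 to 0.9 m from the base axis. Payload 8.1 kg.
Tool frame: the origin (TCP) lies midway between the tips of the shut fingers; the grasp point (between the pads) lies 19 mm behind it; z points along the fingers, x is the direction in which the jaws open and shut, and the axes are right-handed (so a half turn about z gives the same grasp; the last joint's range is limited). The gripper opens to 92 mm and grips with 3 to 60 N. Pads are 19 mm wide; open, the fingers measure 130 mm over their backs; the gripper's body (75 mm by 190 mm) begins 47 mm behind the grasp point.
Start: joints at [1.155, 0.434, 0.025, 1.573, -0.012, 1.134, -0.075], TCP at [0.192, -0.595, 0.227] pointing down, gripper open.
Joint ranges: [-2.62, 2.62], [-0.44, 2.09], [-1.27, 1.32], [0.08, 2.57], [-1.32, 4.46], [0.12, 2], [-2.74, 2.74]. Speed limits (rad/s): [2.22, 2.22, 3.01, 3.01, 3.14, 3.14, 3.14].

INTERFACE

Orientations are given as a rotation vector (axis times angle).
In Python, from cell import arm gives the robot as it stands. The module is installed in compiled form; this text tells all that it offers.
- The arm moves only by the tool play_rows, never from a script. Its argument "motion" is a list of rows, each a list of 7 numbers: the gripper's target within -1 to 1 (fully open at 1, half-way at 0, shut at -1), then the shift along the tool's x, y, z in mm, then the turn, a rotation vector about the tool's x, y, z in rad. In form: [[claw, tx, ty, tz, ax, ay, az], ...]. A call has 1 to 10 rows; each row is the pose to reach, as a shift and turn from the pose measured when the call began, along the tool's axes at that moment; what a row does not reach only later rows make up. A row lasts 1/10 s, in which the tool goes at most 50 mm and 8.59 degrees, less where a joint would pass 70% of its speed; a pose out of reach is approached as far as the arm can. A call with a gripper value outside its range is refused whole. The fingers move at their own pace and stop on an object; "force" is the grip in N (left out, the last holds). Time passes only in rows, so rows that repeat a pose let the fingers close. It gives the time, the measured TCP pose, the force and the opening at its end, in the units of the state.
- arm.observe(): the state, without advancing time (a new reading comes with each control period).
- arm.get_image(name): name is "side" or "top" or "wrist"; returns a dict with "img" (384x512x3 uint8, blue, green, red), "depth" (384x512 float32, m along the optical axis (not along the pixel's ray), 0 where there is no reading), "K" (3x3 intrinsics, pixels), "rvec" (rotation vector, rad) and "tvec" (3), from world to camera coordinates, as OpenCV has them. Camera axes: x right, y down, z forward; pixel columns grow to the right and rows downward; lengths in m; the calibration is good to about 2 mm. A picture is of the moment at which its call begins.
- arm.sign_off(): hands the job in, once; it reports no verdict.
Trained networks look in a picture, given as the dict that the camera call returned (one of the last four; its "shot" number tells which), for a name from the list of things; names that differ only in an ending like _2 or _b are one class to them, and where a whole thing is asked for, a point or a joint stands for the part that bears it (a point fixed in the world has none). Each returns a list of dicts, best first, with "score" (0 to 1); they miss things now and then, are a little off and sometimes report something else, mostly with a low value. They report only what shows in the picture. A call takes as long as a camera call. They do not tell look-alikes from the thing itself.
- arm.look_for(picture, query): "box" ([left, top, width, height] as shares, 0 to 1, of the picture: columns of its width, rows of its height, round what is visible of it).
The state is a dict: "clock": time; "joints": joint angles; "dq": joint speeds; "joint_efforts": joint torques, N m; "position": TCP position; "ee_rot": TCP orientation; "force": force on the tool from outside, world axes, zero at the start; "ft_torque": the same for the moment, N m; "width": opening from 0.0 (shut) to 1.0 (fully open).
Only numpy, scipy, OpenCV 4.12 (cv2) and the standard library are available. Lean on these libraries where they do the work, as an engineer would, in place of code of your own. Each camera call takes 0.05 s, during which the arm holds its last target. There are 200 camera calls.

TASK

Each of the four parts bins on the board has a hinged tag in front of it: leaning towards the bins it shows its disc face (full), leaning towards the robot its bar face (reorder). Push tags over with the fingertips, without pinching them, so that exactly the two full bins show the disc and the two empty or nearly empty bins show the bar; some tags are already right. Leave the bins and everything else where they stand.

Things in the scene. Friction and masses are not known exactly. Their poses are not given: they have to be found in the camera images.
- tag_a (a joint): lean of tag a about its level hinge (rad): 0 upright, negative = leaning towards the robot, positive = leaning away from the robot, towards the bins. Stops at -0.7 and +0.7; it weighs about 40 g and swings almost freely, so past upright it falls over to the stop by itself
- tag_a_hinge (a point): fixed point at the middle of that tag's hinge, 22 mm above the board's top (34 mm above the desk). Its x axis points level from the tag towards its bin, y runs along the hinge, z up. The tag is a white plate 50 mm wide along the hinge, 62 mm from hinge to free edge, 7 mm thick; its hinge stand is 68 mm wide, 34 mm long and reaches 11 mm above the hinge only at its two ends (beyond the tag's sides; there two thin rods, 8 mm above the hinge, stop the tag)
- tag_a_edge (a point): middle of that tag's free edge (62 mm from its hinge); at rest it stands about 47 mm above the hinge and 40 mm to the robot's side or the bins' side of it. The face with a raised disc (32 mm across) looks up when the tag leans away from the robot; the face with a raised level bar (36 x 10 mm) looks up when it leans towards the robot
- tag_b (a joint): the same for tag b
- tag_b_hinge (a point): the same point and axes for tag b
- tag_b_edge (a point): the same point of tag b
- tag_c (a joint): the same for tag c
- tag_c_hinge (a point): the same point and axes for tag c
- tag_c_edge (a point): the same point of tag c
- tag_d (a joint): the same for tag d
- tag_d_hinge (a point): the same point and axes for tag d
- tag_d_edge (a point): the same point of tag d
- bin_1_mid (a point): centre (half-way up) of an open grey parts bin, 100 mm deep x 90 wide x 55 high, loose on the board. This bin is FULL, heaped with steel bolts (about 5 mm over the rim). It stands 155 mm behind the hinge of the tag that belongs to it (along that hinge's x axis; its front wall is 105 mm behind the hinge)
- bin_2_mid (a point): centre (half-way up) of an open grey parts bin, 100 mm deep x 90 wide x 55 high, loose on the board. This bin is FULL, heaped with small white plastic clips (about 10 mm over the rim). It stands 155 mm behind the hinge of the tag that belongs to it (along that hinge's x axis; its front wall is 105 mm behind the hinge)
- bin_3_mid (a point): centre (half-way up) of an open grey parts bin, 100 mm deep x 90 wide x 55 high, loose on the board. This bin is NOT full: one last bolt on its floor. It stands 155 mm behind the hinge of the tag that belongs to it (along that hinge's x axis; its front wall is 105 mm behind the hinge)
- bin_4_mid (a point): centre (half-way up) of an open grey parts bin, 100 mm deep x 90 wide x 55 high, loose on the board. This bin is NOT full: empty. It stands 155 mm behind the hinge of the tag that belongs to it (along that hinge's x axis; its front wall is 105 mm behind the hinge)
- glue_stick: white glue stick standing on the board between two tags, 22 mm across, 68 high; origin under its foot
- insert_pot: small grey pot standing on the board between two tags, 30 mm across, 42 high; origin under its foot
- screwdriver: screwdriver lying on the desk to the left of the board, 170 mm long
- hex_key: hex key lying on the desk to the right of the board, about 95 x 30 mm, 6 thick
- drink_bottle: bottle standing to the left of the board, 70 mm across, 190 high; origin under its foot
- mug: white mug standing to the right of the board, 82 mm across, 95 high; origin under its foot
- tape_roll: roll of tape lying on the desk to the right, 90 mm across, 24 high; origin under its centre
- board: dark steel stock board on the desk, fixed, 12 mm thick, 480 mm wide, reaching from 65 mm in front of the hinge row to 215 mm behind it; origin on the desk under the middle of the hinge row. The four tags stand in a row, 115 mm apart, each in front of its own bin
Not all that is in view belongs to the job. Leave any green or pink look-alike of the part that bears bin_1_mid alone.

How it is judged:
By the outcome, as a careful person would: the job done as asked, in the order asked, and still so for the second after the job is handed in, with the robot touching nothing.
It also fails if it takes over 51 s, if anything falls off the work surface, if the arm or the gripper's body presses on something with over 40 N, if the wrist force passes 120 N, or if a joint passes its speed limit or range.

## Working session

There is one attempt and no reset: what is moved stays moved. The work goes in short steps, Python scripts to look and compute and a tool call to move; the robot and the scene stay as the last step left them, time stands still between calls to the robot, and variables do not carry over. Pictures are saved under pics/ and viewed, on a budget of 10 in all, crops included, one or two more only if the job needs it, and the job is handed in when it is done.

Besides the shell and the picture viewer there is one more tool, called after ">>>" as name(argument=value, ...), one argument or row to a line, values as JSON. play_rows: Moves the arm, as the interface text tells. Its arguments: {"type":"object","properties":{"motion":{"type":"array"},"force":{"type":"number"}},"required":["motion"]}

```bash
mkdir -p pics; cat > h.py <<'E'
import numpy as np, cv2
from cell import arm
def world(p,u,v,z=None):
    R=cv2.Rodrigues(np.array(p["rvec"],float))[0];t=np.array(p["tvec"],float).ravel();K=np.array(p["K"])
    d=z if z else p["depth"][int(v),int(u)]
    return R.T@(d*np.linalg.inv(K)@[u,v,1]-t)
def cloud(p):
    R=cv2.Rodrigues(np.array(p["rvec"],float))[0];t=np.array(p["tvec"],float).ravel();K=np.array(p["K"])
    v,u=np.mgrid[0:384,0:512]; d=p["depth"]
    c=np.stack([(u-K[0,2])/K[0,0]*d,(v-K[1,2])/K[1,1]*d,d],-1)
    w=(c-t)@R; w[d==0]=np.nan
    return w
E
python3 - <<'E'
from h import *
s=arm.observe();print({k:np.round(s[k],3) for k in("clock","position","ee_rot","width","force")})
for n in("top","side"):
    p=arm.get_image(n);cv2.imwrite(f"pics/{n}1.png",cv2.resize(p["img"],(800,600)))
    np.savez(f"{n}1.npz",**{k:np.array(p[k]) for k in("img","depth","K","rvec","tvec")})
    for q in("tag_a","bin_1_mid","glue_stick","insert_pot","board","tag_a_hinge","drink_bottle","mug"):
        try:
            for r in arm.look_for(p,q)[:6]:
                b=np.array(r["box"])*[512,384,512,384];c=b[:2]+b[2:]/2
                print(n,q,round(r["score"],2),b.round(),world(p,*c).round(3))
        except Exception as e: print(n,q,e)
E
```

```text
{'clock': np.float64(0.0), 'position': array([ 0.192, -0.594,  0.226]), 'ee_rot': array([-2.540e+00,  1.848e+00,  2.000e-03]), 'width': np.float64(0.998), 'force': array([-1.192, -0.054,  0.129])}
top tag_a 0.74 [246. 176.  18.  12.] [0.537 0.033 0.059]
top tag_a 0.67 [213. 185.  15.   8.] [0.514 0.148 0.064]
top tag_a 0.67 [279. 194.  15.  10.] [ 0.481 -0.078  0.072]
top tag_a 0.62 [312. 197.  17.  13.] [ 0.47  -0.194  0.061]
top bin_1_mid 0.8 [323. 235.  39.  41.] [ 0.294 -0.272  0.056]
top bin_1_mid 0.73 [245. 219.  38.  37.] [ 0.348 -0.004  0.045]
top bin_1_mid 0.6 [311. 136.  26.  37.] [ 0.638 -0.203  0.07 ]
top insert_pot 0.45 [235. 185.   1.  12.] [0.505 0.099 0.054]
top board 0.8 [199. 122. 146. 100.] [ 0.58  -0.027  0.012]
top board 0.55 [280. 134.  28.  33.] [ 0.645 -0.1    0.081]
top tag_a_hinge 0.59 [246. 174.  17.  19.] [0.534 0.032 0.055]
top drink_bottle 0.96 [113. 152.  30.  27.] [0.576 0.45  0.126]
top mug 0.92 [372. 126.  31.  35.] [ 0.695 -0.442  0.003]
side tag_a 0.9 [230. 245.  20.  26.] [ 0.467 -0.197  0.067]
side tag_a 0.6 [239. 170.  16.  20.] [0.517 0.132 0.064]
side tag_a 0.55 [254. 188.  14.  22.] [0.546 0.018 0.069]
side tag_a 0.51 [237. 215.  15.  24.] [ 0.487 -0.087  0.064]
side bin_1_mid 0.9 [129. 271.  66.  68.] [ 0.298 -0.288  0.046]
side bin_1_mid 0.73 [163. 202.  51.  44.] [ 0.345 -0.033  0.044]
side bin_1_mid 0.7 [293. 242.  54.  49.] [ 0.639 -0.241  0.06 ]
side glue_stick 0.53 [239. 205.  10.  15.] [ 0.491 -0.028  0.064]
side board 0.84 [221. 183. 132. 119.] [ 0.597 -0.102  0.01 ]
side tag_a_hinge 0.93 [248. 192.  21.  31.] [0.535 0.005 0.054]
side drink_bottle 0.58 [245. 100.  18.  51.] [0.579 0.434 0.111]
side drink_bottle 0.56 [253. 191.  15.  19.] [0.544 0.019 0.065]
side mug 0.66 [347. 311.  63.  73.] [ 0.709 -0.412  0.009]
```

View pics/top1.png

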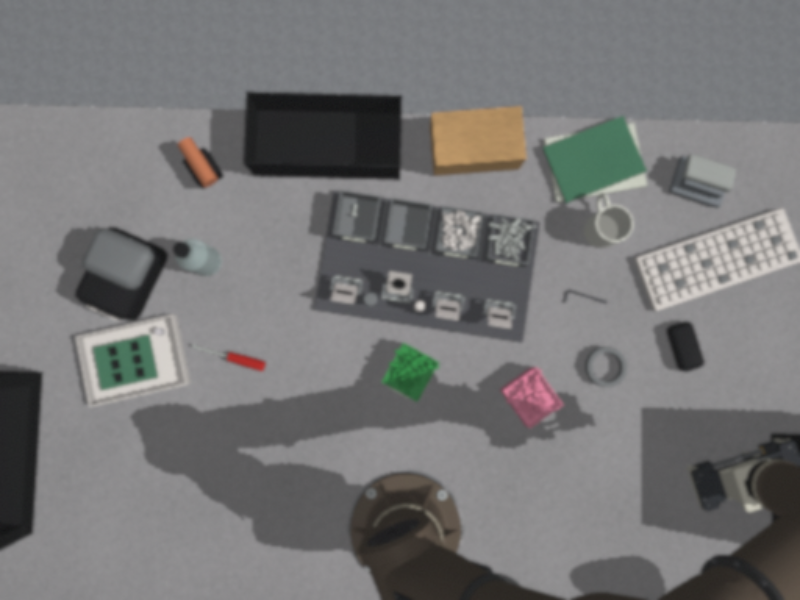

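View pics/side1.png

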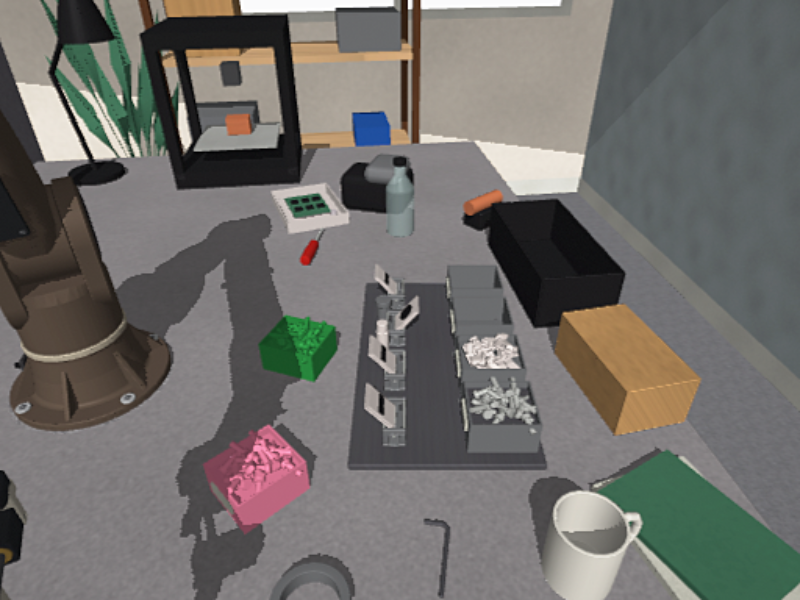

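The top view shows, left to right: bin_3 (one bolt, px 355,215), bin_4 (empty, 408,222), bin_2 (clips, 460,232) and bin_1 (bolts, 510,238). The green (410,370) and pink (530,395) bins are decoys. In the side view, tags 1, 3 and 4 (385,278; 380,352; 378,405) lean to the robot and tag 2 (405,315) leans to the bins. So tag 2 has to go to bar, tags 3 and 4 to disc, and tag 1 is already right.

```bash
cat > fit.py <<'E'
from h import *
from scipy.spatial.transform import Rotation as Ro
C=[]
for n in("top","side"):
    p=np.load(n+"1.npz");w=cloud(p).reshape(-1,3);C.append(w[np.isfinite(w).all(1)])
g=C[0]
m=(g[:,2]>.007)&(g[:,2]<.02)&(g[:,0]>.4)&(g[:,0]<.78)&(abs(g[:,1]+.03)<.29)
r=cv2.minAreaRect((g[m][:,:2]*1000).astype(np.float32));print("board",r)
a=r[2] if r[1][0]<r[1][1] else r[2]-90
a=np.deg2rad(a); ex=np.array([np.cos(a),np.sin(a)]); ey=np.array([-ex[1],ex[0]])
c=np.array(r[0])/1000; o=c-ex*.075 
print("yaw deg",np.rad2deg(a),"origin",o)
np.savez("frame.npz",o=o,ex=ex,ey=ey)
for k,w in zip(("top","side"),C):
    l=np.c_[(w[:,:2]-o)@ex,(w[:,:2]-o)@ey,w[:,2]]
    for i,y0 in enumerate((.1725,.0575,-.0575,-.1725)):
        q=l[(abs(l[:,1]-y0)<.035)&(abs(l[:,0])<.06)&(l[:,2]>.055)&(l[:,2]<.11)]
        b=l[(abs(l[:,1]-y0)<.055)&(abs(l[:,0]-.155)<.08)&(l[:,2]>.05)&(l[:,2]<.11)]
        h=q[q[:,2]>.07]
        print(k,i+1,len(q),"lo",q.min(0).round(3),"hi",q.max(0).round(3),"top-mean",h.mean(0).round(3),"bin",b.min(0).round(3),b.max(0).round(3))
s=arm.observe();R=Ro.from_rotvec(s["ee_rot"]).as_matrix();print(R.round(3))
E
python3 fit.py
```

```text
board ((591.340576171875, -27.8197021484375), (376.48052978515625, 571.6639404296875), 0.9549776315689087)
yaw deg 0.9549776315689087 origin [ 0.51635099 -0.02906971]
top 1 114 lo [-0.02   0.156  0.055] hi [0.013 0.206 0.086] top-mean [-0.009  0.182  0.078] bin [0.121 0.119 0.05 ] [0.231 0.206 0.075]
top 2 138 lo [-0.028  0.025  0.055] hi [0.049 0.084 0.085] top-mean [0.039 0.059 0.077] bin [0.104 0.005 0.05 ] [0.22  0.112 0.076]
top 3 109 lo [-0.053 -0.071  0.055] hi [-0.021 -0.023  0.085] top-mean [-0.043 -0.046  0.077] bin [ 0.086 -0.112  0.05 ] [ 0.204 -0.005  0.081]
top 4 74 lo [-0.059 -0.184  0.055] hi [-0.037 -0.138  0.081] top-mean [-0.055 -0.158  0.074] bin [ 0.076 -0.227  0.05 ] [ 0.185 -0.118  0.078]
side 1 93 lo [-0.02   0.149  0.056] hi [0.011 0.202 0.083] top-mean [-0.01   0.173  0.077] bin [0.122 0.119 0.05 ] [0.23  0.202 0.068]
side 2 125 lo [0.015 0.028 0.055] hi [0.049 0.079 0.083] top-mean [0.039 0.051 0.076] bin [0.104 0.003 0.05 ] [0.221 0.112 0.069]
side 3 157 lo [-0.052 -0.079  0.056] hi [-0.02  -0.024  0.083] top-mean [-0.044 -0.052  0.077] bin [ 0.088 -0.112  0.05 ] [ 0.203 -0.003  0.079]
side 4 152 lo [-0.06  -0.191  0.055] hi [-0.04  -0.141  0.081] top-mean [-0.057 -0.162  0.074] bin [ 0.075 -0.227  0.05 ] [ 0.186 -0.118  0.076]
[[ 0.308 -0.951 -0.   ]
 [-0.951 -0.308 -0.   ]
 [ 0.     0.    -1.   ]]
```

```bash
cat > fit2.py <<'E'
from h import *
from scipy.optimize import least_squares
p=np.load("top1.npz");T=cloud(p).reshape(-1,3);p=np.load("side1.npz");S=cloud(p).reshape(-1,3)
W=np.r_[T[np.isfinite(T).all(1)],S[np.isfinite(S).all(1)]]
f=np.load("frame.npz");o,ex,ey=f["o"],f["ex"],f["ey"]
l=np.c_[(W[:,:2]-o)@ex,(W[:,:2]-o)@ey,W[:,2]]
m=(l[:,0]>.06)&(l[:,0]<.24)&(abs(l[:,1])<.25)&(l[:,2]>.052)&(l[:,2]<.09)
r=cv2.minAreaRect((W[m][:,:2]*1000).astype(np.float32));print("bins rect (expect 100x435)",r)
a=r[2] if r[1][0]<r[1][1] else r[2]-90
a=np.deg2rad(a);ex=np.array([np.cos(a),np.sin(a)]);ey=np.array([-ex[1],ex[0]])
o=np.array(r[0])/1000-.155*ex
print("yaw",np.rad2deg(a),"o",o,ex,ey);np.savez("frame.npz",o=o,ex=ex,ey=ey)
l=np.c_[(W[:,:2]-o)@ex,(W[:,:2]-o)@ey,W[:,2]]
for i,y0 in enumerate((.1725,.0575,-.0575,-.1725)):
    q=l[(abs(l[:,1]-y0)<.04)&(abs(l[:,0])<.06)&(l[:,2]>.055)&(l[:,2]<.11)]
    h=q[q[:,2]>.072];print(i+1,o+ex*0+ey*y0,"lo",q.min(0).round(3),"hi",q.max(0).round(3),"top",h.mean(0).round(3))
for x in (-.1,.1):pass
E
python3 fit2.py
```

```text
bins rect (expect 100x435) ((665.928466796875, -47.50825500488281), (446.66900634765625, 105.19908905029297), 82.47982788085938)
yaw -7.520172119140624 o [ 0.51226165 -0.02722259] [ 0.99139885 -0.13087524] [0.13087524 0.99139885]
1 [0.53483762 0.14379371] lo [-0.04   0.144  0.055] hi [-0.008  0.203  0.087] top [-0.032  0.174  0.079]
2 [0.51978697 0.02978284] lo [-0.027  0.018  0.055] hi [0.043 0.088 0.085] top [0.035 0.059 0.078]
3 [ 0.50473632 -0.08422803] lo [-0.039 -0.085  0.055] hi [-0.01  -0.027  0.085] top [-0.032 -0.056  0.077]
4 [ 0.48968567 -0.19823889] lo [-0.04  -0.198  0.055] hi [-0.009 -0.142  0.086] top [-0.033 -0.172  0.078]
```

Every tag leans as seen and the sizes fit. Next I shut the fingers and move to the robot's side of tag 4 (in front of the bolts bin).

>>> play_rows(
  motion=[
    [-1,-30,-32,0,0,0,0.04],
    [-1,-65,-69,0,0,0,0.1],
    [-1,-105,-111,0,0,0,0.16],
    [-1,-145,-154,0,0,0,0.22],
    [-1,-185,-196,0,0,0,0.28],
    [-1,-225,-239,0,0,0,0.34],
    [-1,-260,-276,0,0,0,0.4],
    [-1,-290,-308,0,0,0,0.444],
    [-1,-317,-337,0,0,0,0.444],
    [-1,-317,-337,0,0,0,0.444],
  ],
)

```text
clock: 1.9
position: [0.4177, -0.1845, 0.2272]
ee_rot: [-2.077, 2.355, -0.001]
force: [0.6, -0.4, 0.3]
width: 0.177
```

```bash
cat > st.py <<'E'
from h import *
from scipy.spatial.transform import Rotation as Ro
f=np.load("frame.npz");s=arm.observe();p=np.array(s["position"]);d=p[:2]-f["o"]
R=Ro.from_rotvec(s["ee_rot"]).as_matrix()
print("t",s["clock"],"local mm",(d@f["ex"]*1000).round(1),(d@f["ey"]*1000).round(1),"z",(p[2]*1000).round(1),"w",s["width"],"F",np.round(s["force"],1))
print("tool x.ey",R[:2,0]@f["ey"],"tool x.ex",R[:2,0]@f["ex"],"z",R[:,2].round(3),np.round(s["joints"],2))
E
python3 st.py
```

```text
t 1.9 local mm -73.2 -168.4 z 227.2 w 0.17721035631185886 F [ 0.6 -0.4  0.3]
tool x.ey -0.9999822747158801 tool x.ex 0.005820382807519759 z [ 0.002  0.001 -1.   ] [ 0.44  0.17 -0.16  1.95  0.03  1.02 -1.43]
```

>>> play_rows(
  motion=[
    [-1,4,0,40,0,0,0],
    [-1,4,0,80,0,0,0],
    [-1,4,0,115,0,0,0],
    [-1,4,0,145,0,0,0],
    [-1,4,0,165,0,0,0],
    [-1,4,0,165,0,0,0],
    [-1,4,-15,165,0,0,0],
    [-1,4,-30,165,0,0,0],
  ],
)

```text
clock: 2.7
position: [0.4479, -0.1924, 0.0634]
ee_rot: [-2.076, 2.355, -0.002]
force: [-0.3, 1.0, 1.3]
width: 0.006
```

```bash
python3 st.py
```

```text
t 2.7 local mm -42.2 -172.2 z 63.4 w 0.006286916705582333 F [-0.3  1.   1.3]
tool x.ey -0.9999847567432614 tool x.ex 0.005430923202512604 z [ 0.002  0.001 -1.   ] [ 0.41  0.43 -0.14  2.07  0.1   0.64 -1.5 ]
```

Now I push to local x +3, back off and rise, then take a side picture.

>>> play_rows(
  motion=[
    [-1,0,-10,0,0,0,0],
    [-1,0,-20,0,0,0,0],
    [-1,0,-30,0,0,0,0],
    [-1,0,-38,0,0,0,0],
    [-1,0,-46,0,0,0,0],
    [-1,0,-46,0,0,0,0],
    [-1,0,-20,0,0,0,0],
    [-1,0,10,0,0,0,0],
    [-1,0,30,-20,0,0,0],
    [-1,0,30,-60,0,0,0],
  ],
)

```text
clock: 3.7
position: [0.4121, -0.1877, 0.1213]
ee_rot: [2.075, -2.356, -0.011]
force: [1.6, -0.3, -0.1]
width: 0.009
```

```bash
python3 st.py; cat > look.py <<'E'
import sys
from h import *
f=np.load("frame.npz");o,ex,ey=f["o"],f["ex"],f["ey"]
for n in ("side","top"):
    p=arm.get_image(n);w=cloud(p).reshape(-1,3);w=w[np.isfinite(w).all(1)]
    l=np.c_[(w[:,:2]-o)@ex,(w[:,:2]-o)@ey,w[:,2]]
    for i,y0 in enumerate((.1725,.0575,-.0575,-.1725)):
        q=l[(abs(l[:,1]-y0)<.025)&(abs(l[:,0])<.06)&(l[:,2]>.068)&(l[:,2]<.1)]
        print(n,i+1,len(q),q.mean(0).round(3) if len(q) else "")
    cv2.imwrite(f"pics/{n}{sys.argv[1]}.png",cv2.resize(p["img"][130:330,150:417] if n=="side" else p["img"][110:240,180:353],(800,600),interpolation=cv2.INTER_CUBIC))
E
python3 look.py 2
```

```text
t 3.7 local mm -78.3 -172.2 z 121.3 w 0.008724922428729479 F [ 1.6 -0.3 -0.1]
tool x.ey -0.9999866619928487 tool x.ex 0.004568335800426883 z [-0.007  0.003 -1.   ] [ 0.44  0.3  -0.16  2.09  0.07  0.76 -1.46]
side 1 51 [-0.03   0.168  0.076]
side 2 70 [0.035 0.053 0.076]
side 3 88 [-0.031 -0.06   0.076]
side 4 130 [ 0.034 -0.176  0.076]
top 1 67 [-0.03   0.175  0.077]
top 2 75 [0.033 0.061 0.077]
top 3 64 [-0.03  -0.054  0.077]
top 4 77 [ 0.032 -0.169  0.076]
```

Tag 4 now leans to the bins. Tag 3 is next, in the same way.

>>> play_rows(
  motion=[
    [-1,-35,0,0,0,0,0],
    [-1,-75,0,0,0,0,0],
    [-1,-105,-1,0,0,0,0],
    [-1,-115,0,0,0,0,0],
    [-1,-115,0,25,0,0,0],
    [-1,-115,0,45,0,0,0],
    [-1,-115,0,58,0,0,0],
    [-1,-115,0,58,0,0,0],
    [-1,-115,-15,58,0,0,0],
    [-1,-115,-30,58,0,0,0],
  ],
)

```text
clock: 4.8
position: [0.4642, -0.0799, 0.0697]
ee_rot: [-2.073, 2.354, -0.01]
force: [-1.1, -0.1, 1.0]
width: 0.005
```

```bash
python3 st.py
```

```text
t 4.8 local mm -40.7 -58.5 z 69.7 w 0.004566106466953799 F [-1.1 -0.1  1. ]
tool x.ey -0.999990225234296 tool x.ex 0.004341973598984603 z [ 0.008 -0.002 -1.   ] [ 0.2   0.4  -0.19  2.11  0.13  0.63 -1.77]
```

>>> play_rows(
  motion=[
    [-1,0,-10,3,0,0,0],
    [-1,0,-20,5,0,0,0],
    [-1,0,-30,5,0,0,0],
    [-1,0,-38,5,0,0,0],
    [-1,0,-46,5,0,0,0],
    [-1,0,-46,5,0,0,0],
    [-1,0,-20,5,0,0,0],
    [-1,0,10,0,0,0,0],
    [-1,0,30,-20,0,0,0],
    [-1,0,30,-60,0,0,0],
  ],
)

```text
clock: 5.8
position: [0.4284, -0.0756, 0.1277]
ee_rot: [2.075, -2.356, 0.0]
force: [0.4, -1.3, 0.3]
width: 0.003
```

>>> play_rows(
  motion=[
    [-1,0,0,-40,0,0,0],
    [-1,0,0,-60,0,0,0],
  ],
)

```text
clock: 6.0
position: [0.4285, -0.0754, 0.1906]
ee_rot: [-2.077, 2.357, -0.004]
force: [0.9, 0.3, -1.0]
width: 0.002
```

```bash
python3 st.py;python3 look.py 3
```

```text
t 6.0 local mm -76.7 -58.7 z 190.6 w 0.0016367869353482866 F [ 0.9  0.3 -1. ]
tool x.ey -0.9999865032656923 tool x.ex 0.004960881645736435 z [ 0.002 -0.002 -1.   ] [ 0.24  0.18 -0.22  2.05  0.05  0.92 -1.7 ]
side 1 51 [-0.03   0.168  0.076]
side 2 72 [0.034 0.054 0.076]
side 3 98 [ 0.035 -0.06   0.076]
side 4 126 [ 0.034 -0.175  0.076]
top 1 68 [-0.03   0.176  0.077]
top 2 76 [0.033 0.061 0.076]
top 3 78 [ 0.033 -0.054  0.077]
top 4 71 [ 0.033 -0.17   0.077]
```

>>> play_rows(
  motion=[
    [-1,-27,-35,0,0,0,0],
    [-1,-60,-75,0,0,0,0],
    [-1,-90,-112,0,0,0,0],
    [-1,-108,-135,0,0,0,0],
    [-1,-116,-145,0,0,0,0],
    [-1,-116,-145,0,0,0,0],
    [-1,-116,-145,0,0,0,0],
  ],
)

```text
clock: 6.8
position: [0.5869, 0.0201, 0.1902]
ee_rot: [2.076, -2.358, 0.006]
force: [0.4, -0.4, -0.6]
width: 0.003
```

```bash
python3 st.py
```

```text
t 6.8 local mm 67.8 56.7 z 190.2 w 0.0032468222362128708 F [ 0.4 -0.4 -0.6]
tool x.ey -0.9999880743310224 tool x.ex 0.004067178171325383 z [ 0.002 -0.003 -1.   ] [ 0.04  0.42 -0.24  1.7   0.12  1.03 -1.93]
```

>>> play_rows(
  motion=[
    [-1,0,0,30,0,0,0],
    [-1,0,0,65,0,0,0],
    [-1,0,0,95,0,0,0],
    [-1,0,0,115,0,0,0],
    [-1,0,0,126,0,0,0],
    [-1,0,0,126,0,0,0],
    [-1,0,12,126,0,0,0],
    [-1,0,24,126,0,0,0],
  ],
)

```text
clock: 7.6
position: [0.5633, 0.0228, 0.0655]
ee_rot: [-2.074, 2.357, -0.008]
force: [0.8, 0.3, 0.5]
width: 0.005
```

```bash
python3 st.py
```

```text
t 7.6 local mm 44.0 56.3 z 65.5 w 0.005187182924687812 F [0.8 0.3 0.5]
tool x.ey -0.9999908827545104 tool x.ex 0.0036279446854229304 z [ 0.004 -0.003 -1.   ] [ 0.02  0.53 -0.22  1.89  0.17  0.74 -1.99]
```

>>> play_rows(
  motion=[
    [-1,0,10,1,0,0,0],
    [-1,0,20,1,0,0,0],
    [-1,0,30,1,0,0,0],
    [-1,0,39,1,0,0,0],
    [-1,0,47,1,0,0,0],
    [-1,0,47,1,0,0,0],
    [-1,0,20,1,0,0,0],
    [-1,0,-8,0,0,0,0],
    [-1,0,-22,-20,0,0,0],
    [-1,0,-22,-60,0,0,0],
  ],
)

```text
clock: 8.6
position: [0.5852, 0.0193, 0.1235]
ee_rot: [2.073, -2.358, 0.004]
force: [0.7, -0.9, -0.3]
width: 0.004
```

>>> play_rows(
  motion=[
    [-1,0,0,-40,0,0,0],
    [-1,0,0,-80,0,0,0],
    [-1,0,0,-100,0,0,0],
    [-1,0,0,-100,0,0,0],
  ],
)

```text
clock: 9.0
position: [0.5873, 0.0199, 0.227]
ee_rot: [-2.072, 2.358, -0.01]
force: [1.0, -0.0, 0.2]
width: 0.006
```

```bash
python3 st.py;python3 look.py 4
```

```text
t 9.0 local mm 68.2 56.5 z 227.0 w 0.006146947550982027 F [ 1.  -0.   0.2]
tool x.ey -0.9999959672405833 tool x.ex 0.002284549340608595 z [ 0.007 -0.003 -1.   ] [ 0.05  0.39 -0.24  1.66  0.11  1.11 -1.92]
side 1 53 [-0.03   0.171  0.076]
side 2 70 [-0.031  0.054  0.076]
side 3 99 [ 0.035 -0.061  0.076]
side 4 132 [ 0.034 -0.176  0.076]
top 1 62 [-0.031  0.176  0.078]
top 2 10 [-0.032  0.079  0.078]
top 3 13 [ 0.035 -0.072  0.078]
top 4 77 [ 0.032 -0.169  0.076]
```

View pics/side4.png

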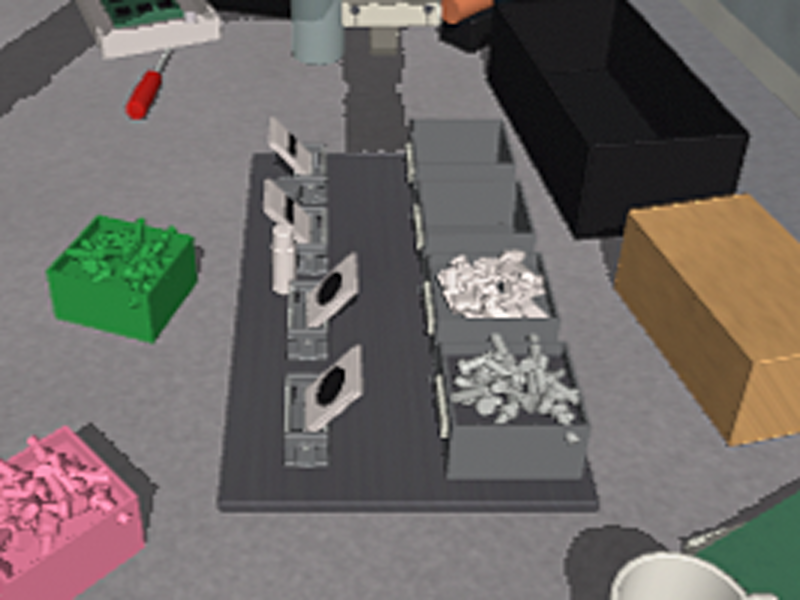

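Crop of the side view: tags 1 and 2 (290,147; 288,210) show the bar in front of the empty-looking bins. Tags 3 and 4 (332,290; 332,388) show the disc in front of the clips and the bolts. The glue stick (283,258) still stands, and the bins are in line.

```bash
python3 -c "
from cell import arm
print(arm.sign_off())"
```

```text
the job is handed in; nothing more can be done
None
```

The job is done and handed in at about 9 s on the robot's clock, well inside the 51 s limit. I pushed three tags over with the shut fingertips. The tags of the two full bins (bolts and clips) went towards the bins to show the disc. The tag of the empty bin went towards the robot to show the bar. The tag of the one-bolt bin was already right, so I left it alone.

- **Tags:** the last side-camera depth reading put the upper part of each tag 30–35 mm to the correct side of its hinge. The final picture shows bar, bar, disc, disc from left to right. In the last top view the arm partly hid the middle two tags, but the few points there agreed.
- **Other things:** the bins and glue stick still look in place. The small pot was mostly hidden in that picture, and I did not check it separately.
- **Robot:** it stood clear with the fingertips at 227 mm height. The force readings I saw between moves stayed under 2 N.

No check failed. My first board-outline fit was noisy and I replaced it with a fit to the bins, which agreed with the tag positions to within a few millimetres.

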